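# Pack the reference filters back into the spectrophotometer tray

## Task

Pack the four black-framed reference filters (red, yellow, green, blue) back into the cream accessory tray: each lies flat, window up, centred on the pad of its own colour and along it. They are glass, so lift and set them down gently, without dropping them. The white-framed look-alikes do not belong: leave both where they lie, also the one under the green filter, which must be lifted off without dragging it.

Things in the scene. Friction and masses are not known exactly. Their poses are not given: they have to be found in the camera images.
- red_filter: Reference filter: a rigid black oblong block 72 x 28 x 20 mm (long x, wide y, high z) with a red glass window (44 x 20 mm) on top, 60 to 120 g. Origin: centre of its underside; x along its length, z up. Best gripped across its 28 mm width in the upper half. Starts lying flat on the bench mat (z = 0).
- yellow_filter: Reference filter: a rigid black oblong block 72 x 28 x 20 mm (long x, wide y, high z) with a yellow glass window (44 x 20 mm) on top, 60 to 120 g. Origin: centre of its underside; x along its length, z up. Best gripped across its 28 mm width in the upper half. Starts lying flat on the bench mat (z = 0).
- green_filter: Reference filter: a rigid black oblong block 72 x 28 x 20 mm (long x, wide y, high z) with a green glass window (44 x 20 mm) on top, 60 to 120 g. Origin: centre of its underside; x along its length, z up. Best gripped across its 28 mm width in the upper half. Starts on top of white_under, roughly crosswise, its underside 20 mm above the mat.
- blue_filter: Reference filter: a rigid black oblong block 72 x 28 x 20 mm (long x, wide y, high z) with a blue glass window (44 x 20 mm) on top, 60 to 120 g. Origin: centre of its underside; x along its length, z up. Best gripped across its 28 mm width in the upper half. Starts lying flat on the bench mat (z = 0).
- red_pad: Flat red pad, 80 x 36 mm, in the middle of a bay of the fixed cream tray (bay varies). Origin: its centre on the bay's floor, 4 mm above the bench; x along its length, as the filter must lie. Tray: 212 x 172 mm, 2 x 2 bays of 100 x 80 mm inside (pad x, y); walls and dividers 4 mm thick, tops 10 mm above the bench.
- yellow_pad: Flat yellow pad, 80 x 36 mm, in the middle of a bay of the fixed cream tray (bay varies). Origin: its centre on the bay's floor, 4 mm above the bench; x along its length, as the filter must lie. Tray: 212 x 172 mm, 2 x 2 bays of 100 x 80 mm inside (pad x, y); walls and dividers 4 mm thick, tops 10 mm above the bench.
- green_pad: Flat green pad, 80 x 36 mm, in the middle of a bay of the fixed cream tray (bay varies). Origin: its centre on the bay's floor, 4 mm above the bench; x along its length, as the filter must lie. Tray: 212 x 172 mm, 2 x 2 bays of 100 x 80 mm inside (pad x, y); walls and dividers 4 mm thick, tops 10 mm above the bench.
- blue_pad: Flat blue pad, 80 x 36 mm, in the middle of a bay of the fixed cream tray (bay varies). Origin: its centre on the bay's floor, 4 mm above the bench; x along its length, as the filter must lie. Tray: 212 x 172 mm, 2 x 2 bays of 100 x 80 mm inside (pad x, y); walls and dividers 4 mm thick, tops 10 mm above the bench.
- white_lone: Look-alike holder, same shape and size (72 x 28 x 20 mm) but with a WHITE frame and a blue window, lying alone on the mat. Origin: centre of its underside, x along its length. Stays where it is.
- white_under: Look-alike holder, same shape and size (72 x 28 x 20 mm) but with a WHITE frame and a red window, lying on the mat with the green filter across the top of it. Origin: centre of its underside, x along its length. Stays where it is. (Unlisted: a small amber jar, 44 mm wide and 45 mm high, stands among the holders, in any of their places.)
Things that resemble listed ones, but are neither listed nor needed, are in the scene too. What is shaped like the red_filter but brown or pink is not meant.

How it is judged:
At the end, for the whole second after the job is handed in: Every black-framed filter lies flat (within 0.12 rad, window up) on the floor of the bay with the pad of its colour, its centre within 15 mm of the pad's centre and its length within 0.25 rad of the pad's, at rest and released; both white-framed holders are within 15 mm of where they started (horizontal distance between red_filter and red_pad below 0.015 m and angle between the x axis of red_filter and the x axis of red_pad, either way round below 0.25 rad and angle between each of red_filter, yellow_filter, green_filter, blue_filter's own z axis and vertical below 0.12 rad and height (world z) of each of red_filter, yellow_filter, green_filter, blue_filter below 0.009 m and linear speed of each of red_filter, yellow_filter, green_filter, blue_filter below 0.02 m/s and horizontal distance between yellow_filter and yellow_pad below 0.015 m and angle between the x axis of yellow_filter and the x axis of yellow_pad, either way round below 0.25 rad and horizontal distance between green_filter and green_pad below 0.015 m and angle between the x axis of green_filter and the x axis of green_pad, either way round below 0.25 rad and horizontal distance between blue_filter and blue_pad below 0.015 m and angle between the x axis of blue_filter and the x axis of blue_pad, either way round below 0.25 rad and distance of each of white_lone, white_under from where it was at the start of the episode below 0.015 m); the robot touches nothing.
It fails at once if the white lone look-alike is shifted by more than 15 mm (distance of white_lone from where it was at the start of the episode above 0.015 m).
It fails at once if the white under look-alike is shifted by more than 15 mm (distance of white_under from where it was at the start of the episode above 0.015 m).
It fails at once if a filter is dropped or thrown: it moves faster than 0.8 m/s while its underside is within 30 mm of the bench ((height (world z) of red_filter below 0.03 m and linear speed of red_filter above 0.8 m/s) or (height (world z) of yellow_filter below 0.03 m and linear speed of yellow_filter above 0.8 m/s) or (height (world z) of green_filter below 0.03 m and linear speed of green_filter above 0.8 m/s) or (height (world z) of blue_filter below 0.03 m and linear speed of blue_filter above 0.8 m/s)).
It also fails if it takes over 96 s, if anything falls off the work surface, if the arm or the gripper's body presses on something with over 40 N, if the wrist force passes 120 N, or if a joint passes its speed limit or range.

## Robot

A 6-joint arm with a two-finger parallel gripper is mounted at the origin on the work surface. World frame = base frame: x ahead of the robot, y to its left, z up, the work surface at z = 0. Lengths are in m, angles in rad, forces in N, time in s.
With the tool pointing down it reaches from about 0.4 to 0.825 m from the base axis. Payload 7 kg.
Tool frame: the origin (TCP) lies midway between the tips of the shut fingers; the grasp point (between the pads) lies 19 mm behind it (robot.pinch_z is the distance from the TCP to the grasp point, in m); z points along the fingers, y is the line along which they close (so a half turn about z gives the same grasp; the last joint's range is limited). The gripper opens to 88 mm and grips with 3 to 60 N. Pads are 19 mm wide; open, the fingers measure 130 mm over their backs; the gripper's body (78 mm by 193 mm) begins 47 mm behind the grasp point.
Start: joints at [1.56, 0.359, 0.012, 0, -1.224, -0.288], TCP at [0.199, 0.645, 0.227] pointing down, gripper open.
Joint ranges: [-3.07, 3.07], [-1.43, 2.12], [-1.02, 1.25], [-3.03, 1.67], [-3.05, -0], [-3.03, 3.03]. Speed limits (rad/s): [2.39, 2.39, 3.01, 3.14, 3.14, 3.14].

## Interface

Orientations are given as a rotation vector (axis times angle).
In Python, from bench import robot gives the robot as it stands.
- The arm moves only by the tool drive_tool, never from a script. Its argument "motion" is a list of rows, each an object with "translation": the shift along the tool's x, y, z in units of 40 mm (1.0 is 40 mm), a list of three; "angular": the turn, a rotation vector about the tool's x, y, z in units of 6 degrees (1.0 is 6 degrees), a list of three; "gripper": the opening, from 0 (shut) to 1 (fully open). In form: [{"translation": [tx, ty, tz], "angular": [wx, wy, wz], "gripper": gripper}, ...]. A call has 1 to 12 rows; each row is the pose to reach, as a shift and turn from the pose commanded when the call began, along the tool's axes at that moment; what a row does not reach only later rows make up. A row lasts 1/12 s, in which the tool goes at most 41.7 mm and 7.16 degrees, less where a joint would pass 70% of its speed; a pose out of reach is approached as far as the arm can. A call with a gripper value outside its range is refused whole. The fingers move at their own pace and stop on an object; the grip force is fixed at half the most. Time passes only in rows, so rows that repeat a pose let the fingers close. It gives the time, the measured TCP pose, the force, the opening and the grip force at its end, in the units of the state.
- robot.read_state(): the state, without advancing time (a new reading comes with each control period).
- robot.get_image(name): name is "side" or "top"; returns a dict with "frame" (384x512x3 uint8, blue, green, red), "camera_matrix" (3x3 intrinsics, pixels), "camera_from_world" (4x4, takes a point from world to camera coordinates). Camera axes: x right, y down, z forward; pixel columns grow to the right and rows downward; lengths in m; the calibration is good to about 2 mm. A picture is of the moment at which its call begins. There is no depth.
- robot.close_job(): hands the job in; it is judged then, once.
The state is a dict: "clock": time; "joint_pos": joint angles; "qvel": joint speeds; "joint_efforts": joint torques, N m; "position": TCP position; "ee_rot": TCP orientation; "force": force on the tool from outside, world axes, zero at the start; "torque": the same for the moment, N m; "opening": finger opening in m; "finger_force": force on a finger pad.
Only numpy, scipy, OpenCV 4.12 (cv2) and the standard library are available. Lean on these libraries where they do the work, as an engineer would, in place of code of your own. Each camera call takes 0.05 s, during which the arm holds its last target. There are 200 camera calls.

## Working session

There is one attempt and no reset: what is moved stays moved. The work goes in short steps, Python scripts to look and compute and a tool call to move; the robot and the scene stay as the last step left them, time stands still between calls to the robot, and variables do not carry over. Pictures are saved under pics/ and viewed, at most 14 in all, crops included, and the job is handed in when it is done.

Besides the shell and the picture viewer there is one more tool, called after "Request:" as name(argument=value, ...) on one line, values as JSON. drive_tool: Moves the arm, as the interface text tells. Its arguments: {"type":"object","properties":{"motion":{"type":"array","items":{"type":"object","properties":{"translation":{"type":"array","items":{"type":"number"}},"angular":{"type":"array","items":{"type":"number"}},"gripper":{"type":"number"}}}}},"required":["motion"]}

```bash
mkdir -p pics; python3 - <<'E'
from bench import robot
import cv2,numpy as np,pickle
d={}
for n in("side","top"):
    d[n]=robot.get_image(n); cv2.imwrite(f"pics/{n}0.png",cv2.resize(d[n]["frame"],(768,576),interpolation=cv2.INTER_CUBIC))
    print(n,d[n]["camera_matrix"].round(1).tolist(),d[n]["camera_from_world"].round(3).tolist())
pickle.dump(d,open("im0.pkl","wb"))
print(robot.read_state(),robot.pinch_z)
E
```

```text
side [[397.5, 0.0, 259.9], [0.0, 397.5, 187.6], [0.0, 0.0, 1.0]] [[-0.991, -0.133, -0.017, 0.414], [-0.062, 0.572, -0.818, 0.153], [0.118, -0.81, -0.575, 0.899], [0.0, 0.0, 0.0, 1.0]]
top [[446.1, 0.0, 252.6], [0.0, 446.1, 188.2], [0.0, 0.0, 1.0]] [[-0.017, -1.0, -0.004, -0.137], [-0.988, 0.018, -0.151, 0.445], [0.151, 0.001, -0.989, 1.114], [0.0, 0.0, 0.0, 1.0]]
{'clock': 0.1, 'joint_pos': array([ 1.56010150e+00,  3.59332145e-01,  1.11559679e-02, -2.96899010e-04,
       -1.22408417e+00, -2.88097716e-01]), 'qvel': array([-7.06501879e-04, -1.91623073e-03,  3.64498544e-03, -7.63008005e-05,
       -5.67609387e-04, -1.38002760e-03]), 'joint_efforts': array([-5.73526868e-04, -5.84163487e+01,  2.93751866e+01,  7.01570034e+00,
        1.01604976e-02, -4.88922694e-05]), 'position': array([0.19860034, 0.64467453, 0.22570994]), 'ee_rot': array([ 3.10510322e+00, -4.67533668e-01, -1.16288475e-04]), 'force': array([0.11195747, 0.99997711, 0.02752349]), 'torque': array([ 0.00085129, -0.01326588,  0.02846017]), 'finger_force': 0.0, 'opening': 0.08760148249453602} 0.0188
```

View pics/top0.png

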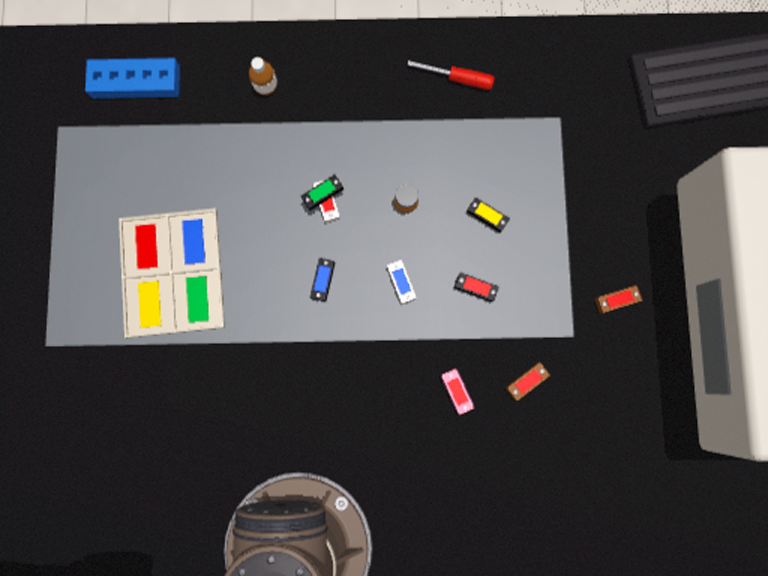

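View pics/side0.png

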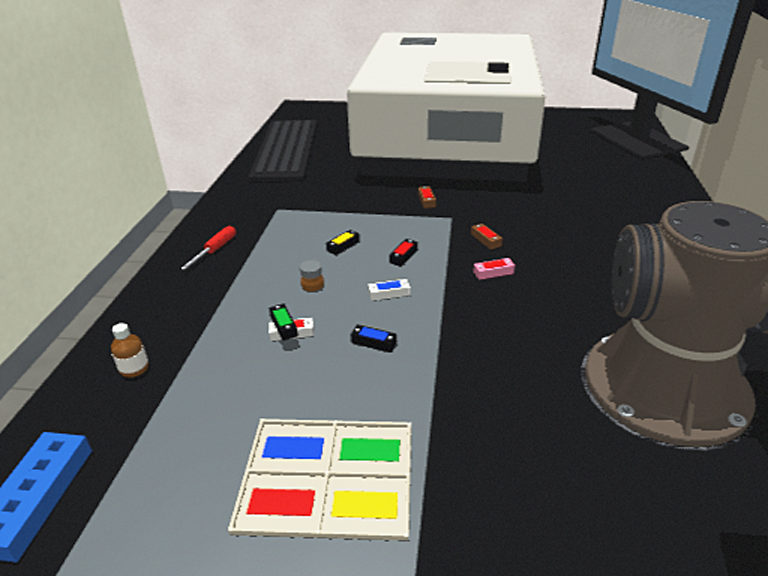

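The top view (768 px wide) shows:
- **Tray:** at about (170,270), with the red pad at (147,246), blue (194,242), yellow (149,303) and green (197,299).
- **Filters:** green (322,191) across a white holder, blue (322,279), yellow (488,214) and red (476,287).
- **Leave alone:** the lone white holder at (400,282) and the jar at (405,197).

The side view shows the same layout.

```bash
cat > h.py <<'E'
import cv2,numpy as np
HUE={"red":[(0,8),(172,180)],"yellow":[(22,35)],"green":[(50,80)],"blue":[(105,125)]}
def mask(img,c):
    h=cv2.cvtColor(img,cv2.COLOR_BGR2HSV); m=0
    for a,b in HUE[c]: m=m|cv2.inRange(h,(a,130,90),(b,255,255))
    return m
def blobs(img,c,amin=50):
    cs,_=cv2.findContours(mask(img,c),cv2.RETR_EXTERNAL,cv2.CHAIN_APPROX_NONE)
    return [k for k in cs if cv2.contourArea(k)>amin]
def cen(k): return np.array(cv2.minAreaRect(k)[0])
def ray(d,uv):
    T=d["camera_from_world"];R=T[:3,:3];uv=np.atleast_2d(uv)
    v=np.c_[uv,np.ones(len(uv))]@np.linalg.inv(d["camera_matrix"]).T@R
    return -R.T@T[:3,3],v
def plane(d,uv,z):
    o,v=ray(d,uv); return (o+v*((z-o[2])/v[:,2])[:,None])[:,:2]
def tri(ds,uvs):
    A=0;b=0;L=[]
    for d,uv in zip(ds,uvs):
        o,v=ray(d,uv);v=v[0]/np.linalg.norm(v[0]);P=np.eye(3)-np.outer(v,v);A=A+P;b=b+P@o;L.append((o,P))
    p=np.linalg.solve(A,b); return p,max(np.linalg.norm(P@(p-o)) for o,P in L)
def rect(d,k,z):
    (x,y),(w,h),a=cv2.minAreaRect((1000*plane(d,k.reshape(-1,2).astype(float),z)).astype(np.float32))
    if w<h: w,h,a=h,w,a+90
    return x,y,w,h,(a+90)%180-90
E
python3 - <<'E'
import pickle;from h import *
d=pickle.load(open("im0.pkl","rb"))
seed={"red":((476,287),(404,252)),"yellow":((488,214),(343,241)),"green":((322,191),(283,318)),"blue":((322,279),(374,335)),
"redP":((147,246),(281,502)),"yellowP":((149,303),(365,504)),"greenP":((197,299),(370,450)),"blueP":((194,242),(293,448)),"blueW":((400,282),(388,286))}
for n,s in seed.items():
    c=n.rstrip("PW");ks=[]
    for cam,p in zip(("top","side"),s):
        bl=blobs(d[cam]["frame"],c,25)
        ks.append(min(bl,key=lambda k:np.linalg.norm(cen(k)-np.array(p)/1.5)))
    cs=[cen(k) for k in ks]
    p,e=tri([d["top"],d["side"]],cs)
    z=.004 if n[-1]=="P" else .04 if n=="green" else .02
    print(n,(p*1000).round(1),"err",round(e*1000,1),*[np.round(rect(d[m],k,z)).tolist() for m,k in zip(("top","side"),ks)])
E
```

```text
red [ 434.7 -314.1   19.4] err 1.4 [436.0, -314.0, 46.0, 22.0, 68.0] [433.0, -313.0, 46.0, 23.0, 64.0]
yellow [ 563.6 -339.4   18.8] err 1.3 [565.0, -339.0, 46.0, 23.0, 57.0] [562.0, -337.0, 47.0, 25.0, 58.0]
green [605.2 -46.9  38.2] err 0.8 [606.0, -47.0, 46.0, 22.0, -58.0] [604.0, -45.0, 45.0, 22.0, -57.0]
blue [453.2 -45.2  18. ] err 1.4 [454.0, -45.0, 46.0, 21.0, -13.0] [451.0, -43.0, 46.0, 22.0, -14.0]
redP [520.7 269.3   2.1] err 0.7 [521.0, 269.0, 79.0, 36.0, 5.0] [518.0, 270.0, 80.0, 37.0, 5.0]
yellowP [416.5 260.    1.9] err 1.2 [417.0, 259.0, 79.0, 36.0, 5.0] [415.0, 261.0, 79.0, 37.0, 5.0]
greenP [423.3 176.    1.8] err 1.3 [425.0, 176.0, 78.0, 35.0, 5.0] [422.0, 178.0, 78.0, 36.0, 5.0]
blueP [527.4 185.3   2. ] err 0.7 [528.0, 185.0, 78.0, 35.0, 5.0] [525.0, 187.0, 78.0, 35.0, 7.0]
blueW [ 446.7 -183.7   17.4] err 0.9 [447.0, -184.0, 41.0, 18.0, 20.0] [445.0, -180.0, 40.0, 19.0, 21.0]
```

```bash
cat > plan.py <<'E'
import sys;from bench import robot;import numpy as np
from scipy.spatial.transform import Rotation as Ro
def go(x,y,z,deg):
    s=robot.read_state();R=Ro.from_rotvec(s["ee_rot"]);p=s["position"]
    best=None
    for a in(deg,deg+180):
        a=np.radians(a);T=Ro.from_matrix(np.array([[np.cos(a),np.sin(a),0],[np.sin(a),-np.cos(a),0],[0,0,-1]]))
        w=(R.inv()*T).as_rotvec()
        if best is None or np.linalg.norm(w)<np.linalg.norm(best): best=w
    t=R.inv().apply(np.array([x,y,z])/1000-p)
    print("t",(t/.04).round(2).tolist(),"w",(np.degrees(best)/6).round(2).tolist(),"mm",(p*1000).round(1),"q",s["joint_pos"].round(2),"open",s["opening"].round(4),"F",s["force"].round(1),s["clock"])
if __name__=="__main__": go(*map(float,sys.argv[1:]))
E
python3 plan.py 605 -46 110 -57.5
```

```text
Traceback (most recent call last):
  File "plan.py", line 12, in <module>
    if __name__=="__main__": go(*map(float,sys.argv[1:]))
                             ~~^^^^^^^^^^^^^^^^^^^^^^^^^^
  File "plan.py", line 11, in go
    print("t",(t/.04).round(2).tolist(),"w",(np.degrees(best)/6).round(2).tolist(),"mm",(p*1000).round(1),"q",s["joint_pos"].round(2),"open",s["opening"].round(4),"F",s["force"].round(1),s["clock"])
                                                                                                                                             ^^^^^^^^^^^^^^^^^^
AttributeError: 'float' object has no attribute 'round'
```

```bash
sed -i 's/s\["opening"\].round(4)/round(s["opening"],4)/' plan.py; python3 plan.py 605 -46 110 -57.5
```

```text
t [14.79, 13.51, 2.91] w [0.01, -0.01, 6.73] mm [198.6 644.7 225.7] q [ 1.56  0.36  0.01 -0.   -1.22 -0.29] open 0.0876 F [0.1 1.  0. ] 0.1
```

Request:
drive_tool(motion=[{"translation": [0.5,0.45,0],"angular": [0,0,0.3],"gripper": 0.7},{"translation": [14.8,13.5,1.5],"angular": [0,0,6.73],"gripper": 0.7},{"translation": [14.8,13.5,1.5],"angular": [0,0,6.73],"gripper": 0.7},{"translation": [14.8,13.5,1.5],"angular": [0,0,6.73],"gripper": 0.7},{"translation": [14.8,13.5,1.5],"angular": [0,0,6.73],"gripper": 0.7},{"translation": [14.8,13.5,1.5],"angular": [0,0,6.73],"gripper": 0.7},{"translation": [14.8,13.5,1.5],"angular": [0,0,6.73],"gripper": 0.7},{"translation": [14.8,13.5,1.5],"angular": [0,0,6.73],"gripper": 0.7},{"translation": [14.8,13.5,1.5],"angular": [0,0,6.73],"gripper": 0.7},{"translation": [14.8,13.5,1.5],"angular": [0,0,6.73],"gripper": 0.7},{"translation": [14.8,13.5,1.5],"angular": [0,0,6.73],"gripper": 0.7},{"translation": [14.8,13.5,1.5],"angular": [0,0,6.73],"gripper": 0.7}])

```text
clock: 1.1
position: [0.4448, 0.2263, 0.1911]
ee_rot: [-2.754, 1.51, 0.0]
force: [0.4, 0.9, 0.6]
opening: 0.0614
finger_force: 0.0
```

```bash
python3 plan.py 605 -46 110 -57.5
```

```text
t [7.89, 0.28, 2.03] w [-0.0, 0.0, 0.0] mm [444.8 226.3 191.1] q [ 0.86  0.1  -0.42 -0.   -1.06 -0.3 ] open 0.0614 F [0.4 0.9 0.6] 1.1
```

Request:
drive_tool(motion=[{"translation": [7.9,0.28,2.0],"angular": [0,0,0],"gripper": 0.7},{"translation": [7.9,0.28,2.0],"angular": [0,0,0],"gripper": 0.7},{"translation": [7.9,0.28,2.0],"angular": [0,0,0],"gripper": 0.7},{"translation": [7.9,0.28,2.0],"angular": [0,0,0],"gripper": 0.7},{"translation": [7.9,0.28,2.0],"angular": [0,0,0],"gripper": 0.7},{"translation": [7.9,0.28,2.0],"angular": [0,0,0],"gripper": 0.7},{"translation": [7.9,0.28,2.0],"angular": [0,0,0],"gripper": 0.7},{"translation": [7.9,0.28,2.0],"angular": [0,0,0],"gripper": 0.7},{"translation": [7.9,0.28,2.0],"angular": [0,0,0],"gripper": 0.7},{"translation": [7.9,0.28,2.0],"angular": [0,0,0],"gripper": 0.7},{"translation": [7.9,0.28,2.0],"angular": [0,0,0],"gripper": 0.7},{"translation": [7.9,0.28,2.0],"angular": [0,0,0],"gripper": 0.7}])

```text
clock: 2.1
position: [0.6045, -0.0436, 0.1114]
ee_rot: [-2.755, 1.51, -0.0]
force: [0.3, 0.9, -1.0]
opening: 0.0612
finger_force: 0.0
```

```bash
python3 plan.py 605 -46 28.5 -57.5
```

```text
t [0.06, 0.02, 2.07] w [-0.0, 0.0, 0.01] mm [604.5 -43.6 111.4] q [ 0.25  0.34 -0.29 -0.   -0.93  0.32] open 0.0612 F [ 0.3  0.9 -1. ] 2.1
```

Request:
drive_tool(motion=[{"translation": [0.06,0.02,0.5],"angular": [0,0,0],"gripper": 0.7},{"translation": [0.06,0.02,1.0],"angular": [0,0,0],"gripper": 0.7},{"translation": [0.06,0.02,1.5],"angular": [0,0,0],"gripper": 0.7},{"translation": [0.06,0.02,1.8],"angular": [0,0,0],"gripper": 0.7},{"translation": [0.06,0.02,2.0],"angular": [0,0,0],"gripper": 0.7},{"translation": [0.06,0.02,2.05],"angular": [0,0,0],"gripper": 0.7},{"translation": [0.06,0.02,2.05],"angular": [0,0,0],"gripper": 0.7},{"translation": [0.06,0.02,2.05],"angular": [0,0,0],"gripper": 0.7}])

```text
clock: 2.77
position: [0.606, -0.0462, 0.0302]
ee_rot: [-2.754, 1.509, -0.002]
force: [0.4, 0.3, -0.5]
opening: 0.0614
finger_force: 0.0
```

```bash
python3 plan.py 605 -46 28.5 -57.5; python3 - <<'E'
from bench import robot
import cv2
f=robot.get_image("side")["frame"][150:270,120:300];g=robot.get_image("top")["frame"][70:190,150:330]
cv2.imwrite("pics/g1.png",cv2.resize(cv2.vconcat([f,g]),None,fx=2.5,fy=2.5,interpolation=cv2.INTER_CUBIC))
E
```

```text
t [-0.02, 0.02, 0.04] w [-0.01, -0.01, 0.01] mm [606.  -46.2  30.2] q [ 0.25  0.44 -0.37  0.   -0.76  0.32] open 0.0614 F [ 0.4  0.3 -0.5] 2.7667
```

View pics/g1.png

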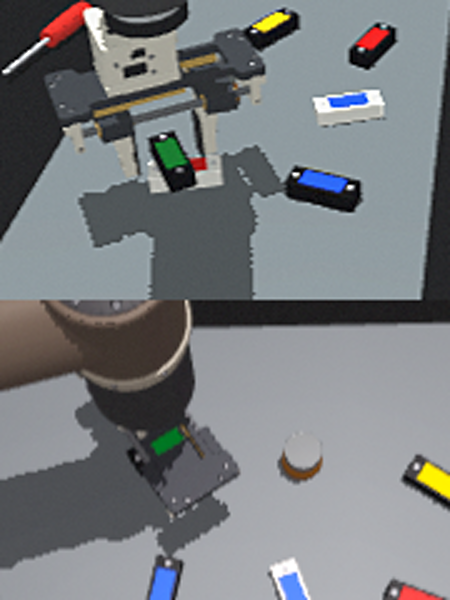

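The side crop shows the green window between the two fingers, tips above the white holder. The top crop shows it centred under the gripper. I'll close on it.

Request:
drive_tool(motion=[{"translation": [-0.02,0.02,0.04],"angular": [0,0,0],"gripper": 0.7},{"translation": [-0.02,0.02,0.04],"angular": [0,0,0],"gripper": 0.1},{"translation": [-0.02,0.02,0.04],"angular": [0,0,0],"gripper": 0.1},{"translation": [-0.02,0.02,0.04],"angular": [0,0,0],"gripper": 0.1},{"translation": [-0.02,0.02,0.04],"angular": [0,0,0],"gripper": 0.1},{"translation": [-0.02,0.02,0.04],"angular": [0,0,0],"gripper": 0.1},{"translation": [-0.02,0.02,0.04],"angular": [0,0,0],"gripper": 0.1},{"translation": [-0.02,0.02,0.04],"angular": [0,0,0],"gripper": 0.1}])

```text
clock: 3.53
position: [0.6043, -0.0466, 0.0276]
ee_rot: [2.754, -1.511, -0.0]
force: [-0.3, -0.7, 0.2]
opening: 0.0277
finger_force: 30.0
```

```bash
python3 plan.py 605 -46 110 -57.5;
```

```text
t [-0.0, -0.02, -2.06] w [0.0, -0.0, -0.0] mm [604.3 -46.6  27.6] q [ 0.25  0.44 -0.37  0.   -0.76  0.32] open 0.0277 F [-0.3 -0.7  0.2] 3.5333
```

Request:
drive_tool(motion=[{"translation": [0,0,-0.1],"angular": [0,0,0],"gripper": 0.1},{"translation": [0,0,-0.3],"angular": [0,0,0],"gripper": 0.1},{"translation": [0,0,-0.7],"angular": [0,0,0],"gripper": 0.1},{"translation": [0,0,-1.2],"angular": [0,0,0],"gripper": 0.1},{"translation": [0,0,-1.6],"angular": [0,0,0],"gripper": 0.1},{"translation": [0,0,-1.9],"angular": [0,0,0],"gripper": 0.1},{"translation": [0,0,-2.05],"angular": [0,0,0],"gripper": 0.1},{"translation": [0,0,-2.05],"angular": [0,0,0],"gripper": 0.1}])

```text
clock: 4.2
position: [0.6053, -0.0464, 0.1116]
ee_rot: [-2.753, 1.51, -0.004]
force: [0.1, 0.1, -0.7]
opening: 0.0275
finger_force: 30.0
```

```bash
python3 plan.py 423.5 177 80 5
```

```text
t [-7.15, 0.83, 0.78] w [-0.02, -0.03, -10.41] mm [605.3 -46.4 111.6] q [ 0.25  0.34 -0.29  0.   -0.93  0.32] open 0.0275 F [ 0.1  0.1 -0.7] 4.2
```

Request:
drive_tool(motion=[{"translation": [-0.2,0.02,0],"angular": [0,0,-0.3],"gripper": 0.1},{"translation": [-0.7,0.08,0],"angular": [0,0,-1.0],"gripper": 0.1},{"translation": [-1.4,0.16,0],"angular": [0,0,-2.0],"gripper": 0.1},{"translation": [-2.2,0.26,0],"angular": [0,0,-3.2],"gripper": 0.1},{"translation": [-3.0,0.35,0],"angular": [0,0,-4.4],"gripper": 0.1},{"translation": [-3.8,0.44,0],"angular": [0,0,-5.5],"gripper": 0.1},{"translation": [-4.6,0.53,0.1],"angular": [0,0,-6.7],"gripper": 0.1},{"translation": [-5.4,0.63,0.3],"angular": [0,0,-7.9],"gripper": 0.1},{"translation": [-6.1,0.71,0.5],"angular": [0,0,-9.0],"gripper": 0.1},{"translation": [-6.7,0.78,0.7],"angular": [0,0,-9.8],"gripper": 0.1},{"translation": [-7.05,0.82,0.78],"angular": [0,0,-10.3],"gripper": 0.1},{"translation": [-7.15,0.83,0.78],"angular": [0,0,-10.41],"gripper": 0.1}])

```text
clock: 5.2
position: [0.4201, 0.1774, 0.0769]
ee_rot: [3.137, 0.146, -0.004]
force: [0.4, -0.3, -1.0]
opening: 0.0279
finger_force: 30.0
```

```bash
python3 plan.py 423.5 177 12 5; python3 - <<'E'
from bench import robot;from h import *
d=robot.get_image("side")
for k in blobs(d["frame"],"green",40): print(cen(k),plane(d,cen(k),.09)*1000,[round(v) for v in rect(d,k,.09)])
E
```

```text
t [0.09, 0.02, 1.62] w [0.01, 0.02, 0.05] mm [420.1 177.4  76.9] q [ 0.83  0.16 -0.65 -0.   -0.76  0.83] open 0.0279 F [ 0.4 -0.3 -1. ] 5.2
[246.11108398 299.27923584] [[407.82404325 246.72187771]] [408, 246, 67, 31, 5]
```

Request:
drive_tool(motion=[{"translation": [0.05,0.02,0.2],"angular": [0,0,0.04],"gripper": 0.1},{"translation": [0.09,0.02,0.5],"angular": [0,0,0.04],"gripper": 0.1},{"translation": [0.09,0.02,0.8],"angular": [0,0,0.04],"gripper": 0.1},{"translation": [0.09,0.02,1.05],"angular": [0,0,0.04],"gripper": 0.1},{"translation": [0.09,0.02,1.25],"angular": [0,0,0.04],"gripper": 0.1},{"translation": [0.09,0.02,1.38],"angular": [0,0,0.04],"gripper": 0.1},{"translation": [0.09,0.02,1.46],"angular": [0,0,0.04],"gripper": 0.1},{"translation": [0.09,0.02,1.5],"angular": [0,0,0.04],"gripper": 0.1},{"translation": [0.09,0.02,1.5],"angular": [0,0,0.04],"gripper": 0.1}])

```text
clock: 6.0
position: [0.4264, 0.1762, 0.0182]
ee_rot: [3.139, 0.129, -0.0]
force: [0.5, -0.0, -1.6]
opening: 0.0277
finger_force: 30.0
```

```bash
python3 plan.py 423.5 177 12 5
```

```text
t [-0.07, -0.03, 0.15] w [0.0, 0.0, -0.05] mm [426.4 176.2  18.2] q [ 0.82  0.27 -0.71  0.   -0.6   0.83] open 0.0277 F [ 0.5 -0.  -1.6] 6.0
```

Request:
drive_tool(motion=[{"translation": [-0.05,-0.02,0.04],"angular": [0,0,-0.05],"gripper": 0.1},{"translation": [-0.05,-0.02,0.08],"angular": [0,0,-0.05],"gripper": 0.1},{"translation": [-0.05,-0.02,0.12],"angular": [0,0,-0.05],"gripper": 0.1},{"translation": [-0.05,-0.02,0.15],"angular": [0,0,-0.05],"gripper": 0.1},{"translation": [-0.05,-0.02,0.15],"angular": [0,0,-0.05],"gripper": 0.1}])

```text
clock: 6.42
position: [0.4241, 0.177, 0.0123]
ee_rot: [-3.139, -0.138, 0.0]
force: [0.2, 0.0, -0.3]
opening: 0.0275
finger_force: 30.0
```

```bash
python3 plan.py 423.5 177 12 5
```

```text
t [-0.02, -0.0, 0.01] w [-0.0, 0.0, 0.0] mm [424.1 177.   12.3] q [ 0.83  0.27 -0.71 -0.   -0.58  0.83] open 0.0275 F [ 0.2  0.  -0.3] 6.4167
```

Request:
drive_tool(motion=[{"translation": [0,0,0.02],"angular": [0,0,0],"gripper": 0.1},{"translation": [0,0,0.03],"angular": [0,0,0],"gripper": 0.1},{"translation": [0,0,0.04],"angular": [0,0,0],"gripper": 0.1}])

```text
clock: 6.67
position: [0.4243, 0.1771, 0.0114]
ee_rot: [3.139, 0.138, 0.0]
force: [-6.5, -0.3, 17.7]
opening: 0.0278
finger_force: 30.0
```

Request:
drive_tool(motion=[{"translation": [0,0,-0.01],"angular": [0,0,0],"gripper": 0.1},{"translation": [0,0,-0.01],"angular": [0,0,0],"gripper": 0.42},{"translation": [0,0,-0.01],"angular": [0,0,0],"gripper": 0.42},{"translation": [0,0,-0.01],"angular": [0,0,0],"gripper": 0.42},{"translation": [0,0,-0.01],"angular": [0,0,0],"gripper": 0.42},{"translation": [0,0,-0.2],"angular": [0,0,0],"gripper": 0.42},{"translation": [0,0,-0.6],"angular": [0,0,0],"gripper": 0.42},{"translation": [0,0,-1.2],"angular": [0,0,0],"gripper": 0.5},{"translation": [0,0,-1.8],"angular": [0,0,0],"gripper": 0.7},{"translation": [0,0,-2.3],"angular": [0,0,0],"gripper": 0.7},{"translation": [0,0,-2.4],"angular": [0,0,0],"gripper": 0.7}])

```text
clock: 7.58
position: [0.4258, 0.1782, 0.1106]
ee_rot: [-3.135, -0.139, -0.007]
force: [0.1, 0.1, -0.7]
opening: 0.0575
finger_force: 0.0
```

```bash
python3 plan.py 452.5 -44 70 -13.5
```

```text
t [0.17, 5.6, 1.0] w [-0.04, -0.04, 3.09] mm [425.8 178.2 110.6] q [ 0.83  0.12 -0.61  0.   -0.84  0.83] open 0.0575 F [ 0.1  0.1 -0.7] 7.5833
```

Request:
drive_tool(motion=[{"translation": [0.01,0.4,0.0],"angular": [0,0,0.2],"gripper": 0.7},{"translation": [0.05,1.3,0.0],"angular": [0,0,0.8],"gripper": 0.7},{"translation": [0.1,2.3,0.0],"angular": [0,0,1.4],"gripper": 0.7},{"translation": [0.1,3.3,0.0],"angular": [0,0,2.0],"gripper": 0.7},{"translation": [0.15,4.3,0.3],"angular": [0,0,2.6],"gripper": 0.7},{"translation": [0.17,5.1,0.6],"angular": [0,0,3.09],"gripper": 0.7},{"translation": [0.17,5.5,1.0],"angular": [0,0,3.09],"gripper": 0.7},{"translation": [0.17,5.6,1.3],"angular": [0,0,3.09],"gripper": 0.7},{"translation": [0.17,5.6,1.5],"angular": [0,0,3.09],"gripper": 0.7},{"translation": [0.17,5.6,1.5],"angular": [0,0,3.09],"gripper": 0.7},{"translation": [0.17,5.6,1.5],"angular": [0,0,3.09],"gripper": 0.7}])

```text
clock: 8.5
position: [0.4505, -0.0452, 0.0467]
ee_rot: [3.119, -0.369, -0.001]
force: [0.6, 0.6, 0.3]
opening: 0.0613
finger_force: 0.0
```

```bash
python3 plan.py 452.5 -44 8.5 -13.5;python3 - <<'E'
from bench import robot;from h import *
d=robot.get_image("side")
for k in blobs(d["frame"],"green",40): print(cen(k),[round(v) for v in rect(d,k,.024)])
cv2.imwrite("pics/s2.png",cv2.resize(d["frame"][120:370,100:400],None,fx=2,fy=2,interpolation=cv2.INTER_CUBIC))
E
```

```text
t [0.04, -0.04, 0.96] w [0.01, 0.01, 0.0] mm [450.5 -45.2  46.7] q [ 0.34  0.2  -0.7   0.   -0.67  1.  ] open 0.0613 F [0.6 0.6 0.3] 8.5
[245. 293.] [424, 179, 45, 20, 7]
```

View pics/s2.png

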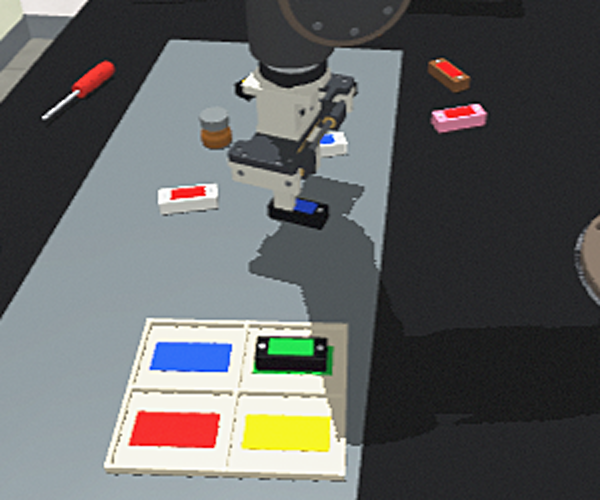

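Green lies flat on its pad (crop 290,352) and the white holder beneath has not visibly moved. The gripper is above blue (crop 300,208).

Request:
drive_tool(motion=[{"translation": [0.04,-0.03,0.3],"angular": [0,0,0],"gripper": 0.7},{"translation": [0.04,-0.03,0.6],"angular": [0,0,0],"gripper": 0.7},{"translation": [0.04,-0.03,0.85],"angular": [0,0,0],"gripper": 0.7},{"translation": [0.04,-0.03,0.95],"angular": [0,0,0],"gripper": 0.7},{"translation": [0.04,-0.03,0.95],"angular": [0,0,0],"gripper": 0.7},{"translation": [0.04,-0.03,0.95],"angular": [0,0,0],"gripper": 0.1},{"translation": [0.04,-0.03,0.95],"angular": [0,0,0],"gripper": 0.1},{"translation": [0.04,-0.03,0.95],"angular": [0,0,0],"gripper": 0.1},{"translation": [0.04,-0.03,0.95],"angular": [0,0,0],"gripper": 0.1},{"translation": [0.04,-0.03,0.95],"angular": [0,0,0],"gripper": 0.1},{"translation": [0.04,-0.03,0.95],"angular": [0,0,0],"gripper": 0.1},{"translation": [0.04,-0.03,0.95],"angular": [0,0,0],"gripper": 0.1}])

```text
clock: 9.55
position: [0.4526, -0.0447, 0.009]
ee_rot: [-3.12, 0.37, -0.001]
force: [-0.6, 0.8, 2.9]
opening: 0.0278
finger_force: 30.0
```

```bash
python3 plan.py 526.5 186 90 5.5
```

```text
t [0.45, -6.04, -2.02] w [-0.0, -0.0, -3.17] mm [452.6 -44.7   9. ] q [ 0.34  0.27 -0.73  0.   -0.57  1.  ] open 0.0278 F [-0.6  0.8  2.9] 9.55
```

Request:
drive_tool(motion=[{"translation": [0,0,-0.15],"angular": [0,0,0],"gripper": 0.1},{"translation": [0,0,-0.5],"angular": [0,0,0],"gripper": 0.1},{"translation": [0,0,-1.0],"angular": [0,0,0],"gripper": 0.1},{"translation": [0.0,-0.2,-1.5],"angular": [0,0,-0.1],"gripper": 0.1},{"translation": [0.05,-0.8,-1.9],"angular": [0,0,-0.4],"gripper": 0.1},{"translation": [0.1,-1.6,-2.0],"angular": [0,0,-0.8],"gripper": 0.1},{"translation": [0.2,-2.5,-2.0],"angular": [0,0,-1.3],"gripper": 0.1},{"translation": [0.25,-3.4,-2.0],"angular": [0,0,-1.8],"gripper": 0.1},{"translation": [0.3,-4.3,-2.0],"angular": [0,0,-2.3],"gripper": 0.1},{"translation": [0.4,-5.1,-2.0],"angular": [0,0,-2.7],"gripper": 0.1},{"translation": [0.45,-5.8,-2.0],"angular": [0,0,-3.1],"gripper": 0.1},{"translation": [0.45,-6.04,-2.0],"angular": [0,0,-3.17],"gripper": 0.1}])

```text
clock: 10.55
position: [0.5278, 0.1894, 0.0891]
ee_rot: [-3.137, -0.158, -0.002]
force: [0.9, -0.5, 0.2]
opening: 0.0271
finger_force: 30.0
```

```bash
python3 plan.py 526.5 186 15 5.5
```

```text
t [-0.04, 0.08, 1.85] w [-0.0, -0.01, 0.04] mm [527.8 189.4  89.1] q [ 0.69  0.3  -0.42  0.   -0.85  0.98] open 0.0271 F [ 0.9 -0.5  0.2] 10.55
```

Request:
drive_tool(motion=[{"translation": [0,0,0.2],"angular": [0,0,0],"gripper": 0.1},{"translation": [0,0.02,0.6],"angular": [0,0,0],"gripper": 0.1},{"translation": [0,0.02,1.0],"angular": [0,0,0],"gripper": 0.1},{"translation": [0,0.02,1.35],"angular": [0,0,0],"gripper": 0.1},{"translation": [0,0.02,1.6],"angular": [0,0,0],"gripper": 0.1},{"translation": [0,0.02,1.7],"angular": [0,0,0],"gripper": 0.1},{"translation": [0,0.02,1.7],"angular": [0,0,0],"gripper": 0.1},{"translation": [0,0.02,1.7],"angular": [0,0,0],"gripper": 0.1}])

```text
clock: 11.22
position: [0.5266, 0.1848, 0.021]
ee_rot: [3.138, 0.15, 0.0]
force: [-0.6, -0.8, -1.4]
opening: 0.0278
finger_force: 30.0
```

```bash
python3 plan.py 526.5 186 13 5.5
```

```text
t [0.0, -0.03, 0.2] w [0.0, -0.0, -0.0] mm [526.6 184.8  21. ] q [ 0.69  0.39 -0.49  0.   -0.69  0.98] open 0.0278 F [-0.6 -0.8 -1.4] 11.2167
```

Request:
drive_tool(motion=[{"translation": [0,-0.02,0.06],"angular": [0,0,0],"gripper": 0.1},{"translation": [0,-0.02,0.12],"angular": [0,0,0],"gripper": 0.1},{"translation": [0,-0.02,0.16],"angular": [0,0,0],"gripper": 0.1},{"translation": [0,-0.02,0.19],"angular": [0,0,0],"gripper": 0.1},{"translation": [0,-0.02,0.2],"angular": [0,0,0],"gripper": 0.1},{"translation": [0,-0.02,0.2],"angular": [0,0,0],"gripper": 0.1}])

```text
clock: 11.72
position: [0.5264, 0.186, 0.013]
ee_rot: [-3.138, -0.151, -0.0]
force: [-0.8, -0.0, 2.9]
opening: 0.0276
finger_force: 30.0
```

Request:
drive_tool(motion=[{"translation": [0,0,0.02],"angular": [0,0,0],"gripper": 0.1},{"translation": [0,0,0.01],"angular": [0,0,0],"gripper": 0.42},{"translation": [0,0,0.01],"angular": [0,0,0],"gripper": 0.42},{"translation": [0,0,0.01],"angular": [0,0,0],"gripper": 0.42},{"translation": [0,0,0.01],"angular": [0,0,0],"gripper": 0.42},{"translation": [0,0,-0.2],"angular": [0,0,0],"gripper": 0.42},{"translation": [0,0,-0.6],"angular": [0,0,0],"gripper": 0.42},{"translation": [0,0,-1.2],"angular": [0,0,0],"gripper": 0.5},{"translation": [0,0,-1.9],"angular": [0,0,0],"gripper": 0.7},{"translation": [0,0,-2.4],"angular": [0,0,0],"gripper": 0.7},{"translation": [0,0,-2.5],"angular": [0,0,0],"gripper": 0.7},{"translation": [0,0,-2.5],"angular": [0,0,0],"gripper": 0.7}])

```text
clock: 12.72
position: [0.5274, 0.1866, 0.1151]
ee_rot: [-3.136, -0.151, -0.005]
force: [0.6, 0.1, -0.2]
opening: 0.0599
finger_force: 0.0
```

```bash
python3 plan.py 434.5 -313.5 100 66
```

```text
t [-3.51, 12.22, 0.34] w [-0.0, -0.04, -10.08] mm [527.4 186.6 115.1] q [ 0.69  0.27 -0.4   0.   -0.9   0.98] open 0.0599 F [ 0.6  0.1 -0.2] 12.7167
```

Request:
drive_tool(motion=[{"translation": [-0.1,0.3,0],"angular": [0,0,0.6],"gripper": 0.7},{"translation": [-0.3,1.0,0],"angular": [0,0,1.7],"gripper": 0.7},{"translation": [-0.5,1.8,0],"angular": [0,0,2.8],"gripper": 0.7},{"translation": [-0.8,2.6,0],"angular": [0,0,3.9],"gripper": 0.7},{"translation": [-1.0,3.4,0],"angular": [0,0,5.0],"gripper": 0.7},{"translation": [-1.2,4.2,0],"angular": [0,0,6.1],"gripper": 0.7},{"translation": [-1.4,5.0,0],"angular": [0,0,7.2],"gripper": 0.7},{"translation": [-1.6,5.7,0],"angular": [0,0,8.3],"gripper": 0.7},{"translation": [-1.8,6.3,0],"angular": [0,0,9.4],"gripper": 0.7},{"translation": [-2.0,6.9,0],"angular": [0,0,10.4],"gripper": 0.7},{"translation": [-2.2,7.5,0],"angular": [0,0,11.4],"gripper": 0.7},{"translation": [-2.3,8.0,0],"angular": [0,0,12.3],"gripper": 0.7}])

```text
clock: 13.72
position: [0.4637, -0.1429, 0.1118]
ee_rot: [2.594, -1.771, -0.003]
force: [-0.2, -0.3, 0.4]
opening: 0.0614
finger_force: 0.0
```

```bash
python3 plan.py 434.5 -313.5 60 66
```

```text
t [3.71, 2.23, 1.3] w [0.02, 0.0, 7.56] mm [ 463.7 -142.9  111.8] q [ 0.11  0.16 -0.55 -0.   -0.86  0.27] open 0.0614 F [-0.2 -0.3  0.4] 13.7167
```

Request:
drive_tool(motion=[{"translation": [0.5,0.3,0],"angular": [0,0,0.9],"gripper": 0.7},{"translation": [1.0,0.6,0],"angular": [0,0,1.9],"gripper": 0.7},{"translation": [1.5,0.9,0],"angular": [0,0,3.0],"gripper": 0.7},{"translation": [2.0,1.2,0.1],"angular": [0,0,4.1],"gripper": 0.7},{"translation": [2.6,1.55,0.3],"angular": [0,0,5.2],"gripper": 0.7},{"translation": [3.1,1.85,0.5],"angular": [0,0,6.3],"gripper": 0.7},{"translation": [3.5,2.1,0.8],"angular": [0,0,7.2],"gripper": 0.7},{"translation": [3.7,2.2,1.1],"angular": [0,0,7.56],"gripper": 0.7},{"translation": [3.7,2.2,1.3],"angular": [0,0,7.56],"gripper": 0.7},{"translation": [3.7,2.2,1.3],"angular": [0,0,7.56],"gripper": 0.7},{"translation": [3.7,2.2,1.3],"angular": [0,0,7.56],"gripper": 0.7}])

```text
clock: 14.63
position: [0.4379, -0.3108, 0.0599]
ee_rot: [1.721, -2.627, -0.003]
force: [-0.1, -0.2, -0.6]
opening: 0.0614
finger_force: 0.0
```

```bash
python3 plan.py 434.5 -313.5 8.5 66
```

```text
t [0.1, 0.05, 1.29] w [0.02, -0.0, 0.08] mm [ 437.9 -310.8   59.9] q [-0.25  0.31 -0.5  -0.   -0.77 -0.16] open 0.0614 F [-0.1 -0.2 -0.6] 14.6333
```

Request:
drive_tool(motion=[{"translation": [0.08,0.05,0.3],"angular": [0,0,0.06],"gripper": 0.7},{"translation": [0.08,0.05,0.7],"angular": [0,0,0.06],"gripper": 0.7},{"translation": [0.08,0.05,1.0],"angular": [0,0,0.06],"gripper": 0.7},{"translation": [0.08,0.05,1.2],"angular": [0,0,0.06],"gripper": 0.7},{"translation": [0.08,0.05,1.28],"angular": [0,0,0.06],"gripper": 0.7},{"translation": [0.08,0.05,1.28],"angular": [0,0,0.06],"gripper": 0.7},{"translation": [0.08,0.05,1.28],"angular": [0,0,0.06],"gripper": 0.1},{"translation": [0.08,0.05,1.28],"angular": [0,0,0.06],"gripper": 0.1},{"translation": [0.08,0.05,1.28],"angular": [0,0,0.06],"gripper": 0.1},{"translation": [0.08,0.05,1.28],"angular": [0,0,0.06],"gripper": 0.1},{"translation": [0.08,0.05,1.28],"angular": [0,0,0.06],"gripper": 0.1},{"translation": [0.08,0.05,1.28],"angular": [0,0,0.06],"gripper": 0.1}])

```text
clock: 15.63
position: [0.4353, -0.3136, 0.0098]
ee_rot: [-1.71, 2.635, -0.0]
force: [-0.2, 0.9, 3.9]
opening: 0.0277
finger_force: 30.0
```

```bash
python3 plan.py 519.5 270 100 5
```

```text
t [-14.18, 4.02, -2.26] w [-0.0, 0.0, 10.16] mm [ 435.3 -313.6    9.8] q [-0.26  0.38 -0.55 -0.   -0.65 -0.16] open 0.0277 F [-0.2  0.9  3.9] 15.6333
```

Request:
drive_tool(motion=[{"translation": [0,0,-0.15],"angular": [0,0,0],"gripper": 0.1},{"translation": [0,0,-0.5],"angular": [0,0,0],"gripper": 0.1},{"translation": [0,0,-1.0],"angular": [0,0,0],"gripper": 0.1},{"translation": [0,0,-1.5],"angular": [0,0,0],"gripper": 0.1},{"translation": [-0.2,0.05,-1.9],"angular": [0,0,0.1],"gripper": 0.1},{"translation": [-0.7,0.2,-2.2],"angular": [0,0,0.4],"gripper": 0.1},{"translation": [-1.4,0.4,-2.3],"angular": [0,0,1.0],"gripper": 0.1},{"translation": [-2.2,0.62,-2.3],"angular": [0,0,1.6],"gripper": 0.1},{"translation": [-3.0,0.85,-2.3],"angular": [0,0,2.2],"gripper": 0.1},{"translation": [-3.8,1.08,-2.3],"angular": [0,0,2.8],"gripper": 0.1},{"translation": [-4.6,1.3,-2.3],"angular": [0,0,3.4],"gripper": 0.1},{"translation": [-5.4,1.53,-2.3],"angular": [0,0,4.0],"gripper": 0.1}])

```text
clock: 16.63
position: [0.4673, -0.0899, 0.1021]
ee_rot: [-1.12, 2.934, -0.0]
force: [1.2, 0.6, -0.9]
opening: 0.0276
finger_force: 29.9
```

```bash
python3 plan.py 519.5 270 90 5
```

```text
t [-6.97, 5.84, 0.31] w [-0.0, 0.01, 6.13] mm [467.3 -89.9 102.1] q [ 0.22  0.16 -0.59  0.   -0.83 -1.07] open 0.0276 F [ 1.2  0.6 -0.9] 16.6333
```

Request:
drive_tool(motion=[{"translation": [-0.62,0.52,0],"angular": [0,0,0.55],"gripper": 0.1},{"translation": [-1.24,1.04,0],"angular": [0,0,1.1],"gripper": 0.1},{"translation": [-1.9,1.6,0],"angular": [0,0,1.7],"gripper": 0.1},{"translation": [-2.6,2.2,0],"angular": [0,0,2.3],"gripper": 0.1},{"translation": [-3.3,2.75,0],"angular": [0,0,2.9],"gripper": 0.1},{"translation": [-4.0,3.35,0],"angular": [0,0,3.5],"gripper": 0.1},{"translation": [-4.7,3.95,0],"angular": [0,0,4.1],"gripper": 0.1},{"translation": [-5.4,4.5,0.1],"angular": [0,0,4.7],"gripper": 0.1},{"translation": [-6.0,5.0,0.2],"angular": [0,0,5.3],"gripper": 0.1},{"translation": [-6.5,5.45,0.3],"angular": [0,0,5.8],"gripper": 0.1},{"translation": [-6.85,5.75,0.3],"angular": [0,0,6.08],"gripper": 0.1},{"translation": [-6.95,5.84,0.3],"angular": [0,0,6.13],"gripper": 0.1}])

```text
clock: 17.63
position: [0.5181, 0.2709, 0.0895]
ee_rot: [-0.143, 3.138, 0.0]
force: [0.5, -0.3, -0.1]
opening: 0.0279
finger_force: 29.9
```

```bash
python3 plan.py 519.5 270 20 5
```

```text
t [-0.03, -0.03, 1.74] w [0.0, 0.0, 0.04] mm [518.1 270.9  89.5] q [ 0.82  0.34 -0.37  0.   -0.87 -2.3 ] open 0.0279 F [ 0.5 -0.3 -0.1] 17.6333
```

Request:
drive_tool(motion=[{"translation": [-0.02,0,0.2],"angular": [0,0,0.02],"gripper": 0.1},{"translation": [-0.02,0,0.6],"angular": [0,0,0.02],"gripper": 0.1},{"translation": [-0.02,0,1.0],"angular": [0,0,0.02],"gripper": 0.1},{"translation": [-0.02,0,1.35],"angular": [0,0,0.02],"gripper": 0.1},{"translation": [-0.02,0,1.6],"angular": [0,0,0.02],"gripper": 0.1},{"translation": [-0.02,0,1.72],"angular": [0,0,0.02],"gripper": 0.1},{"translation": [-0.02,0,1.72],"angular": [0,0,0.02],"gripper": 0.1},{"translation": [-0.02,0,1.72],"angular": [0,0,0.02],"gripper": 0.1}])

```text
clock: 18.3
position: [0.5188, 0.2679, 0.021]
ee_rot: [-0.139, 3.138, -0.0]
force: [0.4, 0.2, -0.5]
opening: 0.0275
finger_force: 29.9
```

```bash
python3 plan.py 519.5 270 14 5
```

```text
t [-0.02, 0.05, 0.18] w [-0.0, 0.0, 0.01] mm [518.8 267.9  21. ] q [ 0.81  0.42 -0.43  0.   -0.72 -2.29] open 0.0275 F [ 0.4  0.2 -0.5] 18.3
```

Request:
drive_tool(motion=[{"translation": [-0.02,0.04,0.06],"angular": [0,0,0],"gripper": 0.1},{"translation": [-0.02,0.04,0.11],"angular": [0,0,0],"gripper": 0.1},{"translation": [-0.02,0.04,0.15],"angular": [0,0,0],"gripper": 0.1},{"translation": [-0.02,0.04,0.17],"angular": [0,0,0],"gripper": 0.1},{"translation": [-0.02,0.04,0.18],"angular": [0,0,0],"gripper": 0.1},{"translation": [-0.02,0.04,0.18],"angular": [0,0,0],"gripper": 0.1}])

```text
clock: 18.8
position: [0.5192, 0.2701, 0.0138]
ee_rot: [-0.14, 3.138, 0.0]
force: [-0.3, -0.2, 1.9]
opening: 0.0278
finger_force: 29.9
```

Request:
drive_tool(motion=[{"translation": [0,0,0.02],"angular": [0,0,0],"gripper": 0.1},{"translation": [0,0,0.01],"angular": [0,0,0],"gripper": 0.42},{"translation": [0,0,0.01],"angular": [0,0,0],"gripper": 0.42},{"translation": [0,0,0.01],"angular": [0,0,0],"gripper": 0.42},{"translation": [0,0,0.01],"angular": [0,0,0],"gripper": 0.42},{"translation": [0,0,-0.2],"angular": [0,0,0],"gripper": 0.42},{"translation": [0,0,-0.6],"angular": [0,0,0],"gripper": 0.42},{"translation": [0,0,-1.2],"angular": [0,0,0],"gripper": 0.5},{"translation": [0,0,-1.9],"angular": [0,0,0],"gripper": 0.7},{"translation": [0,0,-2.4],"angular": [0,0,0],"gripper": 0.7},{"translation": [0,0,-2.5],"angular": [0,0,0],"gripper": 0.7},{"translation": [0,0,-2.5],"angular": [0,0,0],"gripper": 0.7}])

```text
clock: 19.8
position: [0.5201, 0.2708, 0.1159]
ee_rot: [-0.139, 3.135, 0.004]
force: [-0.7, 0.6, -1.0]
opening: 0.06
finger_force: 0.0
```

```bash
python3 plan.py 563 -338.5 100 57.5
```

```text
t [0.28, -15.27, 0.36] w [0.01, 0.04, -8.74] mm [520.1 270.8 115.9] q [ 0.81  0.31 -0.34  0.   -0.92 -2.3 ] open 0.06 F [-0.7  0.6 -1. ] 19.8
```

Request:
drive_tool(motion=[{"translation": [0,-0.3,0],"angular": [0,0,-0.2],"gripper": 0.7},{"translation": [0,-0.9,0],"angular": [0,0,-0.5],"gripper": 0.7},{"translation": [0,-1.7,0],"angular": [0,0,-1.0],"gripper": 0.7},{"translation": [0.05,-2.6,0],"angular": [0,0,-1.5],"gripper": 0.7},{"translation": [0.05,-3.5,0],"angular": [0,0,-2.0],"gripper": 0.7},{"translation": [0.1,-4.4,0],"angular": [0,0,-2.5],"gripper": 0.7},{"translation": [0.1,-5.3,0],"angular": [0,0,-3.0],"gripper": 0.7},{"translation": [0.1,-6.2,0],"angular": [0,0,-3.5],"gripper": 0.7},{"translation": [0.15,-7.1,0],"angular": [0,0,-4.0],"gripper": 0.7},{"translation": [0.15,-8.0,0],"angular": [0,0,-4.5],"gripper": 0.7},{"translation": [0.2,-8.9,0],"angular": [0,0,-5.0],"gripper": 0.7},{"translation": [0.2,-9.8,0],"angular": [0,0,-5.5],"gripper": 0.7}])

```text
clock: 20.8
position: [0.5448, -0.1229, 0.1125]
ee_rot: [1.028, -2.967, -0.001]
force: [0.6, -0.6, -0.4]
opening: 0.0616
finger_force: 0.0
```

```bash
python3 plan.py 563 -338.5 60 57.5
```

```text
t [2.97, -4.52, 1.31] w [0.01, -0.01, -3.21] mm [ 544.8 -122.9  112.5] q [ 0.13  0.27 -0.4  -0.   -0.9  -1.03] open 0.0616 F [ 0.6 -0.6 -0.4] 20.8
```

Request:
drive_tool(motion=[{"translation": [0.4,-0.6,0],"angular": [0,0,-0.4],"gripper": 0.7},{"translation": [0.85,-1.3,0],"angular": [0,0,-0.9],"gripper": 0.7},{"translation": [1.3,-2.0,0],"angular": [0,0,-1.4],"gripper": 0.7},{"translation": [1.8,-2.7,0.1],"angular": [0,0,-1.9],"gripper": 0.7},{"translation": [2.2,-3.4,0.3],"angular": [0,0,-2.4],"gripper": 0.7},{"translation": [2.6,-4.0,0.5],"angular": [0,0,-2.8],"gripper": 0.7},{"translation": [2.85,-4.35,0.8],"angular": [0,0,-3.1],"gripper": 0.7},{"translation": [2.95,-4.5,1.1],"angular": [0,0,-3.2],"gripper": 0.7},{"translation": [2.95,-4.5,1.3],"angular": [0,0,-3.2],"gripper": 0.7},{"translation": [2.95,-4.5,1.3],"angular": [0,0,-3.2],"gripper": 0.7},{"translation": [2.95,-4.5,1.3],"angular": [0,0,-3.2],"gripper": 0.7}])

```text
clock: 21.72
position: [0.5635, -0.3345, 0.0607]
ee_rot: [1.505, -2.756, -0.002]
force: [0.4, -0.1, -0.0]
opening: 0.0614
finger_force: 0.0
```

```bash
python3 plan.py 563 -338.5 8.5 57.5; python3 - <<'E'
from bench import robot;from h import *
d=robot.get_image("top")
for c in HUE:
  for k in blobs(d["frame"],c,40): print(c,cen(k),[round(v) for v in rect(d,k,.024)])
E
```

```text
t [0.09, -0.04, 1.3] w [0.02, -0.01, -0.04] mm [ 563.5 -334.5   60.7] q [-0.24  0.47 -0.23 -0.   -0.88 -0.33] open 0.0614 F [ 0.4 -0.1 -0. ] 21.7167
red [304.76803589 260.60308838] [257, -273, 42, 20, 22]
red [352.13076782 253.95384216] [271, -394, 47, 22, -54]
red [412.97836304 198.92973328] [409, -558, 46, 22, -74]
red [ 94.19116974 161.98529053] [521, 269, 47, 23, 6]
red [ 98.  163.5] [517, 259, 77, 31, 2]
blue [267.53448486 187.08621216] [447, -183, 41, 18, 20]
blue [126.41035461 158.92414856] [528, 185, 48, 22, 6]
blue [87.98816681 51.36133575] [830, 298, 170, 76, -90]
```

Request:
drive_tool(motion=[{"translation": [0.08,-0.03,0.3],"angular": [0,0,-0.03],"gripper": 0.7},{"translation": [0.08,-0.03,0.7],"angular": [0,0,-0.03],"gripper": 0.7},{"translation": [0.08,-0.03,1.0],"angular": [0,0,-0.03],"gripper": 0.7},{"translation": [0.08,-0.03,1.2],"angular": [0,0,-0.03],"gripper": 0.7},{"translation": [0.08,-0.03,1.28],"angular": [0,0,-0.03],"gripper": 0.7},{"translation": [0.08,-0.03,1.28],"angular": [0,0,-0.03],"gripper": 0.7},{"translation": [0.08,-0.03,1.28],"angular": [0,0,-0.03],"gripper": 0.1},{"translation": [0.08,-0.03,1.28],"angular": [0,0,-0.03],"gripper": 0.1},{"translation": [0.08,-0.03,1.28],"angular": [0,0,-0.03],"gripper": 0.1},{"translation": [0.08,-0.03,1.28],"angular": [0,0,-0.03],"gripper": 0.1},{"translation": [0.08,-0.03,1.28],"angular": [0,0,-0.03],"gripper": 0.1},{"translation": [0.08,-0.03,1.28],"angular": [0,0,-0.03],"gripper": 0.1}])

```text
clock: 22.77
position: [0.5634, -0.339, 0.0107]
ee_rot: [-1.51, 2.755, -0.0]
force: [-0.2, 0.5, 1.0]
opening: 0.0274
finger_force: 30.0
```

```bash
python3 plan.py 416 260 100 5
```

```text
t [-10.64, 11.16, -2.24] w [-0.0, 0.0, 8.74] mm [ 563.4 -339.    10.7] q [-0.25  0.53 -0.26 -0.   -0.78 -0.32] open 0.0274 F [-0.2  0.5  1. ] 22.7667
```

Request:
drive_tool(motion=[{"translation": [0,0,-0.15],"angular": [0,0,0],"gripper": 0.1},{"translation": [0,0,-0.5],"angular": [0,0,0],"gripper": 0.1},{"translation": [0,0,-1.0],"angular": [0,0,0],"gripper": 0.1},{"translation": [0,0,-1.5],"angular": [0,0,0],"gripper": 0.1},{"translation": [-0.15,0.15,-1.9],"angular": [0,0,0.1],"gripper": 0.1},{"translation": [-0.5,0.52,-2.2],"angular": [0,0,0.4],"gripper": 0.1},{"translation": [-1.0,1.05,-2.3],"angular": [0,0,0.8],"gripper": 0.1},{"translation": [-1.6,1.7,-2.3],"angular": [0,0,1.3],"gripper": 0.1},{"translation": [-2.2,2.3,-2.3],"angular": [0,0,1.8],"gripper": 0.1},{"translation": [-2.8,2.95,-2.3],"angular": [0,0,2.3],"gripper": 0.1},{"translation": [-3.4,3.55,-2.3],"angular": [0,0,2.8],"gripper": 0.1},{"translation": [-4.0,4.2,-2.3],"angular": [0,0,3.3],"gripper": 0.1}])

```text
clock: 23.77
position: [0.5074, -0.1124, 0.1029]
ee_rot: [-1.01, 2.974, -0.0]
force: [1.3, 1.1, 0.6]
opening: 0.0277
finger_force: 30.0
```

```bash
python3 plan.py 416 260 90 5
```

```text
t [-3.85, 8.78, 0.32] w [-0.0, 0.01, 5.42] mm [ 507.4 -112.4  102.9] q [ 0.16  0.22 -0.49  0.   -0.85 -1.08] open 0.0277 F [1.3 1.1 0.6] 23.7667
```

Request:
drive_tool(motion=[{"translation": [-0.35,0.8,0],"angular": [0,0,0.5],"gripper": 0.1},{"translation": [-0.7,1.6,0],"angular": [0,0,1.0],"gripper": 0.1},{"translation": [-1.07,2.44,0],"angular": [0,0,1.5],"gripper": 0.1},{"translation": [-1.45,3.3,0],"angular": [0,0,2.0],"gripper": 0.1},{"translation": [-1.82,4.15,0],"angular": [0,0,2.55],"gripper": 0.1},{"translation": [-2.2,5.0,0],"angular": [0,0,3.1],"gripper": 0.1},{"translation": [-2.57,5.85,0],"angular": [0,0,3.6],"gripper": 0.1},{"translation": [-2.95,6.7,0.1],"angular": [0,0,4.1],"gripper": 0.1},{"translation": [-3.3,7.5,0.2],"angular": [0,0,4.6],"gripper": 0.1},{"translation": [-3.6,8.2,0.3],"angular": [0,0,5.1],"gripper": 0.1},{"translation": [-3.8,8.65,0.3],"angular": [0,0,5.38],"gripper": 0.1},{"translation": [-3.85,8.78,0.3],"angular": [0,0,5.42],"gripper": 0.1}])

```text
clock: 24.77
position: [0.4148, 0.2613, 0.0907]
ee_rot: [-0.142, 3.138, 0.001]
force: [-0.2, 0.6, -0.9]
opening: 0.0276
finger_force: 30.0
```

```bash
python3 plan.py 416 260 21 5
```

```text
t [-0.03, -0.04, 1.74] w [0.01, 0.01, 0.03] mm [414.8 261.3  90.7] q [ 0.96  0.19 -0.57  0.   -0.81 -2.44] open 0.0276 F [-0.2  0.6 -0.9] 24.7667
```

Request:
drive_tool(motion=[{"translation": [-0.02,0,0.2],"angular": [0,0,0.02],"gripper": 0.1},{"translation": [-0.02,0,0.6],"angular": [0,0,0.02],"gripper": 0.1},{"translation": [-0.02,0,1.0],"angular": [0,0,0.02],"gripper": 0.1},{"translation": [-0.02,0,1.35],"angular": [0,0,0.02],"gripper": 0.1},{"translation": [-0.02,0,1.6],"angular": [0,0,0.02],"gripper": 0.1},{"translation": [-0.02,0,1.72],"angular": [0,0,0.02],"gripper": 0.1},{"translation": [-0.02,0,1.72],"angular": [0,0,0.02],"gripper": 0.1},{"translation": [-0.02,0,1.72],"angular": [0,0,0.02],"gripper": 0.1}])

```text
clock: 25.43
position: [0.4162, 0.2578, 0.0216]
ee_rot: [0.137, -3.138, 0.001]
force: [-0.1, -0.2, -0.5]
opening: 0.0274
finger_force: 30.0
```

```bash
python3 plan.py 416 260 14.8 5
```

```text
t [-0.0, 0.06, 0.17] w [-0.0, -0.0, -0.0] mm [416.2 257.8  21.6] q [ 0.96  0.3  -0.64  0.   -0.63 -2.44] open 0.0274 F [-0.1 -0.2 -0.5] 25.4333
```

Request:
drive_tool(motion=[{"translation": [0,0.05,0.06],"angular": [0,0,0],"gripper": 0.1},{"translation": [0,0.05,0.11],"angular": [0,0,0],"gripper": 0.1},{"translation": [0,0.05,0.15],"angular": [0,0,0],"gripper": 0.1},{"translation": [0,0.05,0.17],"angular": [0,0,0],"gripper": 0.1},{"translation": [0,0.05,0.17],"angular": [0,0,0],"gripper": 0.1}])

```text
clock: 25.85
position: [0.4157, 0.2604, 0.0147]
ee_rot: [0.138, -3.139, -0.0]
force: [-0.0, -0.0, -0.7]
opening: 0.0274
finger_force: 30.0
```

Request:
drive_tool(motion=[{"translation": [0,0,0.01],"angular": [0,0,0],"gripper": 0.1},{"translation": [0,0,0.02],"angular": [0,0,0],"gripper": 0.1},{"translation": [0,0,0.02],"angular": [0,0,0],"gripper": 0.1}])

```text
clock: 26.1
position: [0.4158, 0.2605, 0.0146]
ee_rot: [-0.138, 3.138, 0.0]
force: [-2.2, -1.3, 7.8]
opening: 0.0273
finger_force: 30.0
```

Contact confirmed, so I'll release and retreat upwards.

Request:
drive_tool(motion=[{"translation": [0,0,0],"angular": [0,0,0],"gripper": 0.42},{"translation": [0,0,0],"angular": [0,0,0],"gripper": 0.42},{"translation": [0,0,0],"angular": [0,0,0],"gripper": 0.42},{"translation": [0,0,0],"angular": [0,0,0],"gripper": 0.42},{"translation": [0,0,-0.2],"angular": [0,0,0],"gripper": 0.42},{"translation": [0,0,-0.6],"angular": [0,0,0],"gripper": 0.42},{"translation": [0,0,-1.2],"angular": [0,0,0],"gripper": 0.5},{"translation": [0,0,-2.0],"angular": [0,0,0],"gripper": 0.5},{"translation": [-0.5,1,-2.6],"angular": [0,0,0],"gripper": 0.5},{"translation": [-1,2,-3],"angular": [0,0,0],"gripper": 0.5},{"translation": [-1.5,3,-3],"angular": [0,0,0],"gripper": 0.5},{"translation": [-2,4,-3],"angular": [0,0,0],"gripper": 0.5}])

```text
clock: 27.1
position: [0.4752, 0.4103, 0.1366]
ee_rot: [-0.137, 3.136, 0.005]
force: [2.0, -0.4, 0.6]
opening: 0.0436
finger_force: 0.0
```

Request:
drive_tool(motion=[{"translation": [-0.3,0.7,0],"angular": [0,0,0],"gripper": 0.5},{"translation": [-0.3,1.4,0],"angular": [0,0,0],"gripper": 0.5},{"translation": [-0.3,2.1,0],"angular": [0,0,0],"gripper": 0.5},{"translation": [-0.3,2.8,0],"angular": [0,0,0],"gripper": 0.5},{"translation": [-0.3,3.5,0],"angular": [0,0,0],"gripper": 0.5},{"translation": [-0.3,4,0],"angular": [0,0,0],"gripper": 0.5},{"translation": [-0.3,4,0],"angular": [0,0,0],"gripper": 0.5},{"translation": [-0.3,4,0],"angular": [0,0,0],"gripper": 0.5}])

```text
clock: 27.77
position: [0.4715, 0.5691, 0.133]
ee_rot: [0.139, -3.138, 0.001]
force: [-0.5, -1.1, -0.9]
opening: 0.0443
finger_force: 0.0
```

```bash
python3 - <<'E'
from bench import robot;from h import *
ims=[]
for n in("top","side"):
  d=robot.get_image(n);ims.append(d["frame"])
  for c in HUE:
    for k in blobs(d["frame"],c,40):
      r=[round(v) for v in rect(d,k,.024)]
      if r[0]>380 and r[1]>-250 and r[2]<90: print(n,c,r)
cv2.imwrite("pics/end.png",cv2.resize(cv2.vconcat([ims[0][50:250,60:412],ims[1][150:370,100:452]]),None,fx=1.4,fy=1.4,interpolation=cv2.INTER_CUBIC))
E
```

```text
top red [521, 270, 48, 21, 2]
top red [517, 259, 77, 31, 2]
top red [594, -54, 41, 18, 18]
top yellow [418, 260, 48, 23, 8]
top yellow [415, 250, 78, 31, 2]
top green [426, 176, 45, 21, 1]
top green [422, 168, 78, 31, 1]
top blue [446, -183, 41, 18, 18]
top blue [528, 185, 47, 22, 7]
side red [591, -46, 42, 19, 17]
side blue [444, -175, 40, 19, 21]
```

View pics/end.png

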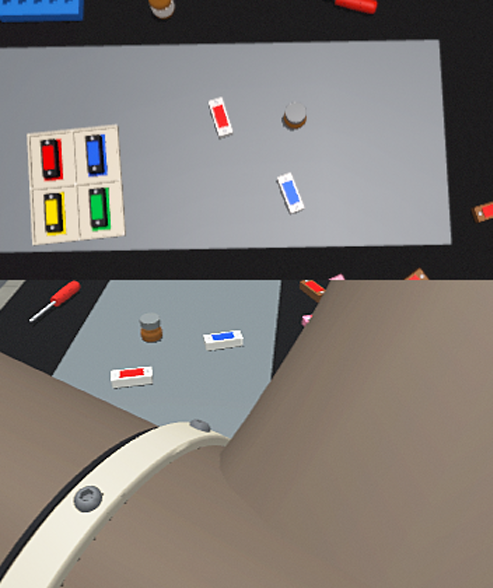

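The final top view shows all four filters on their own pads, within about 3 mm of centre and aligned. The lone white holder has not moved, and the one that was under green shows no sign of being disturbed.

```bash
python3 -c "
from bench import robot
print(robot.close_job())"
```

```text
the job is handed in; nothing more can be done
None
```

I packed all four black-framed filters onto the pads of their own colours and handed the job in at about 28 s; the final top view shows them within about 3 mm of centre and in line with their pads, and both white-framed holders left in place, though the hand-in returned no verdict.

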